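# Show a bushing to the sprung-lid viewer

### The arm

A 6-joint arm with a two-finger parallel gripper is mounted at the origin on the work surface. World frame = base frame: x ahead of the robot, y to its left, z up, the work surface at z = 0. Lengths are in m, angles in degrees, forces in N, time in s.
With the tool pointing down it reaches from about 0.3 to 0.825 m from the base axis. Payload 5.4 kg.
Tool frame: the origin (TCP) lies midway between the tips of the shut fingers; the grasp point (between the pads) lies 19 mm behind it (env.pinch_z is the distance from the TCP to the grasp point, in m); z points along the fingers, x is the direction in which the jaws open and shut, and the axes are right-handed (so a half turn about z gives the same grasp; the last joint's range is limited). The gripper opens to 92 mm and grips with 3 to 60 N. Pads are 20 mm wide; open, the fingers measure 128 mm over their backs; the gripper's body (75 mm by 189 mm) begins 69 mm behind the grasp point.
Start: joints at [-12.038, 9.076, 91.501, -0, 79.423, -12.038], TCP at [0.575, -0, 0.215] pointing down, gripper open.
Joint ranges: [-166.64, 166.64], [-54.1, 131.32], [10.49, 154.53], [-73.88, 253.88], [9.74, 151.15], [-171.62, 171.62]. Speed limits (degrees/s): [147.25, 147.25, 180, 180, 180, 180].

### API

Orientations are given as a 3x3 rotation matrix whose columns are the frame's x, y, z axes.
In Python, from rig import get_obs, vision, env gives the robot as it stands.
- The arm moves only by the tool send_rows, never from a script. Its argument "commands" is a list of rows, each a list of 3 entries, a list of its own where there are three numbers: the opening, from -1 (shut) to 1 (fully open), then the shift along the tool's x, y, z in m, then the turn about the tool's z in rad. In form: [[grip, [tx, ty, tz], roll], ...]. A call has 1 to 20 rows; each row is the pose to reach, as a shift and turn from the pose measured when the call began, along the tool's axes at that moment; what a row does not reach only later rows make up. A row lasts 1/8 s, in which the tool goes at most 62.5 mm and 10.7 degrees, less where a joint would pass 70% of its speed; a pose out of reach is approached as far as the arm can. A call with a gripper value outside its range is refused whole. The fingers move at their own pace and stop on an object; "squeeze" is the grip in N (left out, the last holds). Time passes only in rows, so rows that repeat a pose let the fingers close. It gives the time, the measured TCP pose, the force and the opening at its end, in the units of the state.
- get_obs(): the state, without advancing time (a new reading comes with each control period).
- vision.camera(name): name is "scene" or "side" or "wrist"; returns a dict with "color" (384x512x3 uint8, blue, green, red), "depth" (384x512 float32, m along the optical axis (not along the pixel's ray), 0 where there is no reading), "fx", "fy", "cx", "cy" (pixels), "k1" (the pictures are not rectified: a ray, as slopes to the right and down, at radius r is drawn at 1 + k1 r^2 times it, then the intrinsics apply), "pose" (4x4, takes a point from camera to world coordinates). Camera axes: x right, y down, z forward; pixel columns grow to the right and rows downward; lengths in m; the calibration is good to about 2 mm. A picture is of the moment at which its call begins.
- env.hand_in(): hands the job in, once; it reports no verdict.
The state is a dict: "time_s": time; "q": joint angles; "joint_velocities": joint speeds; "joint_torque": joint torques, N m; "ee_pos": TCP position; "tcp_rot": TCP orientation; "contact_force": force on the tool from outside, world axes, zero at the start; "moment": the same for the moment, N m; "gripper_width": finger opening in m.
Only numpy, scipy, OpenCV 4.12 (cv2) and the standard library are available. Lean on these libraries where they do the work, as an engineer would, in place of code of your own. Each camera call takes 0.05 s, during which the arm holds its last target. There are 200 camera calls.

### The job

Gently stand the brass bushing upright on its flange, well centred on top of the narrow steel post, and let go of it. Then lift the sprung lid of the grey inspection box by its bar handle until the lid's pointer is in line with the mark clipped to the side scales, so that the lens under the lid looks at the bushing, and finish while still holding the lid steady there with the gripper. Leave the mark, the bearing, the tape roll and the wrench where they are.

Things in the scene. Friction and masses are not known exactly. Their poses are not given: they have to be found in the camera images.
- bushing: loose flanged brass bushing, about 0.3 kg, standing on the bench flange down, on the left or the right side (the bearing is on the other). Origin: centre of its underside, z up its axis. Flange 50 mm diameter, 8 mm thick; above it a barrel of 38 mm diameter up to the total height of 50 mm; bore 22 mm right through. Grip it across the barrel from above
- post: fixed steel post in front (robot side) of the inspection box: a foot 68 mm in diameter and 10 mm thick, then a shaft of 32 mm diameter with a flat top 55 mm above the bench. Origin: centre of its underside on the bench
- post_top (a point): centre of the flat top of the post (32 mm diameter), 55 mm above the bench
- box: fixed grey box 180 mm deep (x), 200 mm wide (y), 90 mm tall, under a lid 8 mm thick hinged along the far (+x) rim. Origin: centre of its underside; x points away from the robot (yaw up to 0.25 rad either way), y left. On both sides, 108 mm from its middle, stands an upright aluminium scale, an arc of 130 to 150 mm radius about the hinge axis, ticked every 10 degrees
- lid (a joint): opening angle of the lid, rad: 0 shut, grows as the front edge rises, at most 1.25. A spring shuts it: its torque is 0.8 x (angle + 0.5) N m, and the lid weighs 0.35 kg, so the bar must be pulled with about 4 N at first and up to 8 N at the largest marks. Let go, it shuts
- lid_hinge (a point): point on the hinge axis at the middle of the lid's width, 94 mm above the bench; it moves with the lid: its y axis is the hinge axis (parallel to the box's y), its x axis lies in the lid and points from the front edge to the hinge
- lid_bar (a point): middle of the lid's handle: round steel bar, 12 mm diameter, along the box's y, 88 mm free between two uprights, axis 48 mm above the lid's face. In the lid's frame it is 155 mm in front of the hinge axis and 52 mm above it: 146 mm above the bench when shut. Pinched front to back from above it can turn between the fingers, so the gripper may stay upright in the lift
- lid_pointer (a point): tip of the lid's left pointer, a short black pin sticking out of the lid's side edge 163 mm from the hinge axis, 112 mm left of the middle (a twin on the right); it sweeps just outside the arc. Its axes are those of the lid
- mark (a joint): angle of the mark, rad, on the same scale as the lid's angle: when the lid's angle equals it, pointer and mark are in line. Between 0.45 and 0.85. A stiff clip that must not be shifted
- mark_tip (a point): left end of the mark: a black clip with a white fin on the scale arc (a twin on the right scale), the point where the lid's pointer will stand when lid and mark are in line, 163 mm from the hinge axis. Its x axis points from there to the hinge
- bearing: bystander: loose steel bearing ring, 52 mm outer diameter, 25 mm bore, 16 mm high, lying flat. Origin: centre of its underside
- tape: bystander: loose green tape roll, 100 mm diameter, 48 mm high, lying flat on the left, beside the box. Origin: centre of its underside
- wrench: bystander: loose steel wrench, 140 mm long, lying on the bench on the right. Origin: below its middle
Not all that is in view belongs to the job. Several things have the shape of the bushing; the one meant has the colours described above.

How it is judged (in metres and radians):
On the way:
1. the bushing stands upright, centred on the post, let go, with the lid still shut (horizontal distance between bushing and post_top below 0.009 m and z of bushing in the frame of post_top between -0.004 and 0.004 m and angle between bushing's own z axis and vertical below 0.1 rad and linear speed of bushing below 0.03 m/s and contact force between the fingers and bushing below 0.1 N and value of joint lid below 0.1 rad), for 0.2 s.
At the end, for the whole second after the job is handed in: The bushing stands let go and at rest on the post, upright within 0.1 rad, its underside within 4 mm of the post's top and its axis within 9 mm of the post's; the lid, carried by the gripper's fingers (over 1 N), stays still within 0.07 rad (4 degrees) of the mark (horizontal distance between bushing and post_top below 0.009 m and z of bushing in the frame of post_top between -0.004 and 0.004 m and angle between bushing's own z axis and vertical below 0.1 rad and linear speed of bushing below 0.03 m/s and contact force between the fingers and bushing below 0.1 N and angle between the x axis of lid_pointer and the x axis of mark_tip, either way round below 0.07 rad and value of joint lid above 0.35 rad and velocity of joint lid between -0.08 and 0.08 rad/s and contact force between the fingers and lid above 1 N); the arm keeps its last pose, push and grip.
It fails at once if the bushing is dropped or knocked over ((contact force between the fingers and bushing below 0.05 N and linear speed of bushing above 0.5 m/s) or angle between bushing's own z axis and vertical above 0.8 rad).
It fails at once if the mark is shifted (distance of mark_tip from where it was at the start of the episode above 0.006 m).
It fails at once if the bearing is moved (distance of bearing from where it was at the start of the episode above 0.03 m).
It fails at once if the tape is moved (distance of tape from where it was at the start of the episode above 0.03 m).
It fails at once if the wrench is moved (distance of wrench from where it was at the start of the episode above 0.03 m).
It also fails if it takes over 64 s, if anything falls off the work surface, if the arm or the gripper's body presses on something with over 40 N, if the wrist force passes 120 N, or if a joint passes its speed limit or range.

## Working session

There is one attempt and no reset: what is moved stays moved. The work goes in short steps, Python scripts to look and compute and a tool call to move; the robot and the scene stay as the last step left them, time stands still between calls to the robot, and variables do not carry over. Pictures are saved under pics/ and viewed, about 8 in all and at most 12, crops included, and the job is handed in when it is done.

Besides the shell and the picture viewer there is one more tool, called after "Call:" as name(argument=value, ...) on one line, values as JSON. send_rows: Moves the arm, as the interface text tells. Its arguments: {"type":"object","properties":{"commands":{"type":"array","items":{"type":"array"}},"squeeze":{"type":"number"}},"required":["commands"]}

```bash
ls; mkdir -p pics; cat > h.py <<'E'
import numpy as np, cv2
from rig import get_obs, vision, env
def shot(name):
    c=vision.camera(name); np.savez(f'{name}.npz',**c); return c
def load(name): return dict(np.load(f'{name}.npz'))
def rays(c,uv):
    K=np.array([[c['fx'],0,c['cx']],[0,c['fy'],c['cy']],[0,0,1]],float)
    p=cv2.undistortPoints(np.array(uv,float).reshape(-1,1,2),K,np.array([float(c['k1']),0,0,0])).reshape(-1,2)
    d=np.c_[p,np.ones(len(p))]
    return c['pose'][:3,3], d@c['pose'][:3,:3].T, d
def plane(c,uv,z):
    o,d,_=rays(c,uv); return o+d*((z-o[2])/d[:,2])[:,None]
def deproj(c,uv):
    o,d,_=rays(c,uv); u=np.round(np.array(uv)).astype(int).reshape(-1,2)
    return o+d*c['depth'][u[:,1],u[:,0]][:,None]
def cloud(c):
    v,u=np.mgrid[:384,:512]; uv=np.c_[u.ravel(),v.ravel()]
    P=deproj(c,uv); P[c['depth'].ravel()==0]=np.nan
    return P.reshape(384,512,3)
E
python3 - <<'E'
from h import *
a=shot('scene');b=shot('side')
cv2.imwrite('pics/scene.png',cv2.resize(a['color'],None,fx=1.5,fy=1.5))
cv2.imwrite('pics/side.png',cv2.resize(b['color'],None,fx=1.5,fy=1.5))
for c in(a,b): print(c['pose'].round(3),c['fx'],c['k1'])
s=get_obs();print(s['time_s'],s['tcp_rot'],s['gripper_width'])
E
```

```text
pics
[[-0.843  0.376 -0.385  0.992]
 [ 0.538  0.564 -0.626  0.595]
 [-0.018 -0.735 -0.678  0.776]
 [ 0.     0.     0.     1.   ]] 350.4498542978107 -0.10734123948064883
[[ 0.945 -0.128  0.3    0.293]
 [-0.325 -0.427  0.844 -0.921]
 [ 0.02  -0.895 -0.445  0.614]
 [ 0.     0.     0.     1.   ]] 376.77470107283676 0.02849892711762921
0.1 [[ 9.99998579e-01 -3.68065604e-05 -1.68518323e-03]
 [-3.62576893e-05 -9.99999946e-01  3.25733468e-04]
 [-1.68519512e-03 -3.25671905e-04 -9.99998527e-01]] 0.09205982470221344
```

View pics/scene.png

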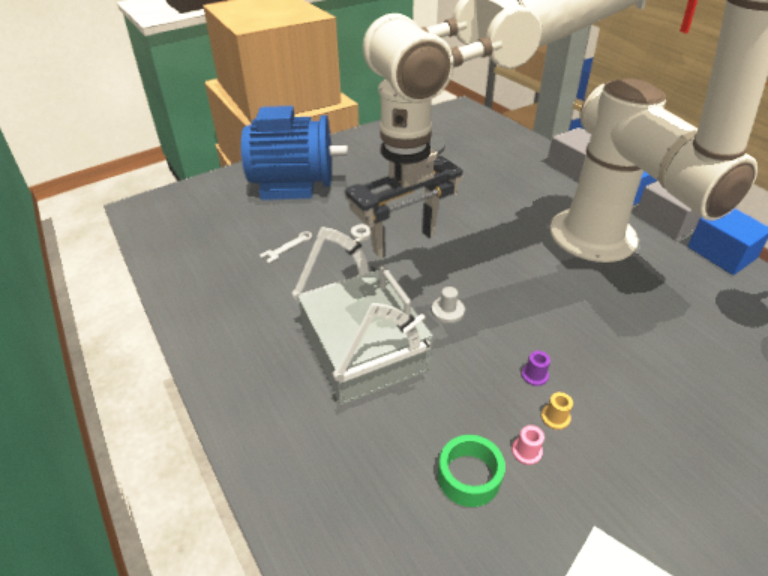

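View pics/side.png

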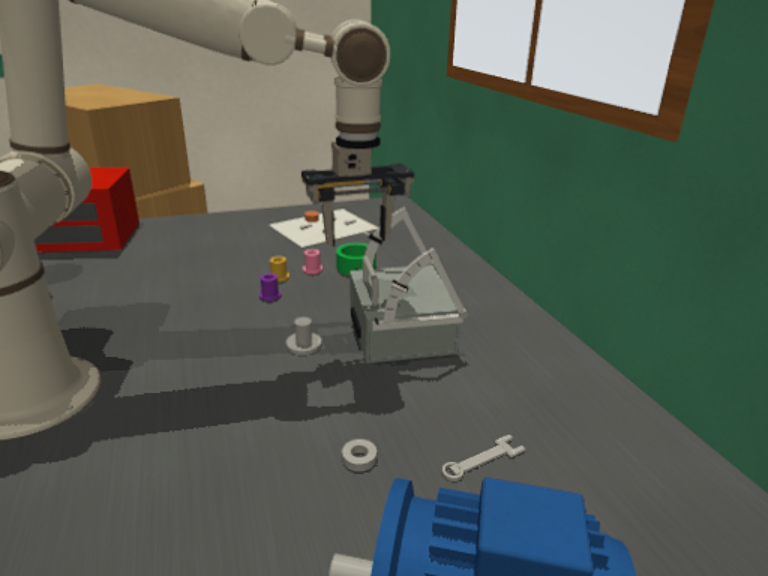

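The scene view shows the brass bushing at about (372,272) in raw pixels, with purple and pink decoys beside it. The post is at (300,200), the box at (245,220) and the black/white mark on the left scale at (275,215).

```bash
cat > m1.py <<'E'
from h import *
from scipy.optimize import least_squares
def circ(p):
    A=np.c_[2*p[:,:2],np.ones(len(p))]; s=np.linalg.lstsq(A,(p[:,:2]**2).sum(1),rcond=None)[0]
    return s[:2],np.sqrt(s[2]+s[0]**2+s[1]**2)
for n,(bx,px) in {'scene':((372,272),(300,203)),'side':((186,179),(202,222))}.items():
    c=load(n);P=cloud(c);hsv=cv2.cvtColor(c['color'],cv2.COLOR_BGR2HSV)
    for col,lo,hi in (('brass',(15,100,60),(32,255,255)),('purple',(130,80,40),(150,255,255)),('pink',(160,50,80),(179,160,255))):
        m=cv2.inRange(hsv,lo,hi)
        k,l,st,ce=cv2.connectedComponentsWithStats(m)
        for i in range(1,k):
            if st[i,4]<60: continue
            q=P[l==i];q=q[np.isfinite(q[:,0])]
            if len(q)==0 or abs(q[:,1].mean())>.5 or q[:,0].mean()<.25: continue
            top=q[(q[:,2]>.046)&(q[:,2]<.056)]
            print(n,col,st[i],ce[i].round(1),'z',np.percentile(q[:,2],[2,98]).round(3),'top',top[:,:2].mean(0).round(4),'ctr',((q[:,:2].min(0)+q[:,:2].max(0))/2).round(4),len(top))
    u,v=px
    R=P[v-30:v+31,u-30:u+31].reshape(-1,3)
    ref=P[v-8,u]if n=='scene' else P[v-8,u]
    t=R[(R[:,2]>.050)&(R[:,2]<.060)&(np.hypot(*(R-ref)[:,:2].T)<.05)]
    f=R[(R[:,2]>.006)&(R[:,2]<.014)&(np.hypot(*(R-ref)[:,:2].T)<.08)]
    print(n,'post top',t.mean(0).round(4),len(t),np.ptp(t,axis=0).round(3),'foot',len(f),f.mean(0).round(4),circ(f))
    h=(R[:,2]);print(np.nanmax(h))
for n in('scene','side'):
    c=load(n)
    im=cv2.resize(c['color'][140:270,180:310] if n=='scene' else c['color'][130:250,170:320],None,fx=5,fy=5,interpolation=cv2.INTER_CUBIC)
    cv2.imwrite(f'pics/{n}_box.png',im[:600,:800])
E
python3 m1.py
```

```text
scene brass [361 261  21  25 387] [371.7 273.8] z [0.003 0.052] top [0.475  0.3247] ctr [0.4596 0.3224] 109
scene purple [348 234  19  23 327] [357.5 245.4] z [0.004 0.051] top [0.4397 0.2368] ctr [0.4225 0.2255] 94
scene pink [341 283  22  27 346] [351.6 296.9] z [-0.001  0.051] top [0.5631 0.3438] ctr [0.5478 0.3373] 58
scene post top [0.4701 0.0134 0.0551] 75 [0.033 0.032 0.008] foot 187 [0.4752 0.0195 0.0111] (array([0.46955818, 0.01319614]), np.float64(0.02703648765977103))
0.18259267083902364
side brass [212 120  31   6  88] [226.5 122.2] z [0.326 0.336] top [nan nan] ctr [ 0.5347 -0.024 ] 0
side brass [180 171  13  18 164] [186.  178.4] z [-0.002  0.05 ] top [0.4695 0.3174] ctr [0.4788 0.3767] 33
side purple [173 182  14  19 211] [179.1 191.6] z [-0.001  0.05 ] top [0.433  0.2313] ctr [0.4337 0.2866] 37
side pink [201 166  14  17 188] [207.7 174.4] z [-0.002  0.05 ] top [0.5569 0.3392] ctr [0.5673 0.3986] 32
side post top [0.4652 0.0085 0.0538] 65 [0.031 0.032 0.006] foot 178 [4.632e-01 1.000e-04 1.020e-02] (array([0.46508284, 0.00906102]), np.float64(0.026637358979330537))
0.05691285944246105m1.py:16: RuntimeWarning: Mean of empty slice.
  print(n,col,st[i],ce[i].round(1),'z',np.percentile(q[:,2],[2,98]).round(3),'top',top[:,:2].mean(0).round(4),'ctr',((q[:,:2].min(0)+q[:,:2].max(0))/2).round(4),len(top))
  ret = um.true_divide(
```

```bash
python3 -c "
import cv2,numpy as np
a=cv2.imread('pics/scene_box.png');b=cv2.imread('pics/side_box.png')
print(a.shape,b.shape)"
```

```text
(600, 650, 3) (600, 750, 3)
```

View pics/scene_box.png

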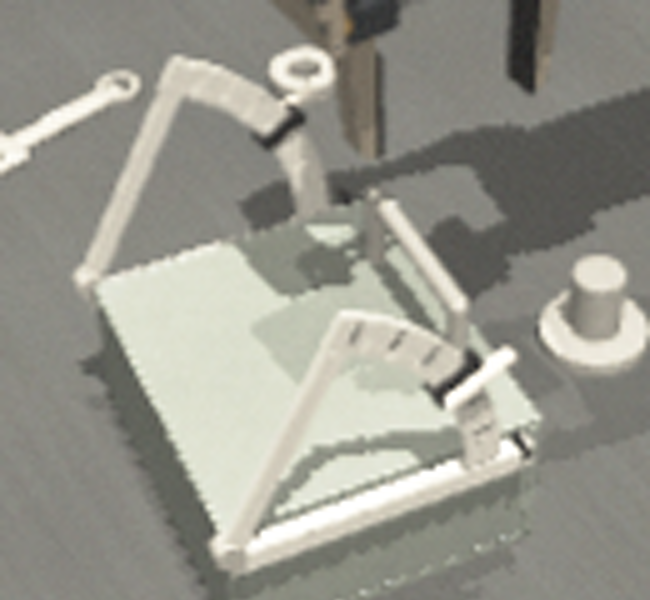

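View pics/side_box.png

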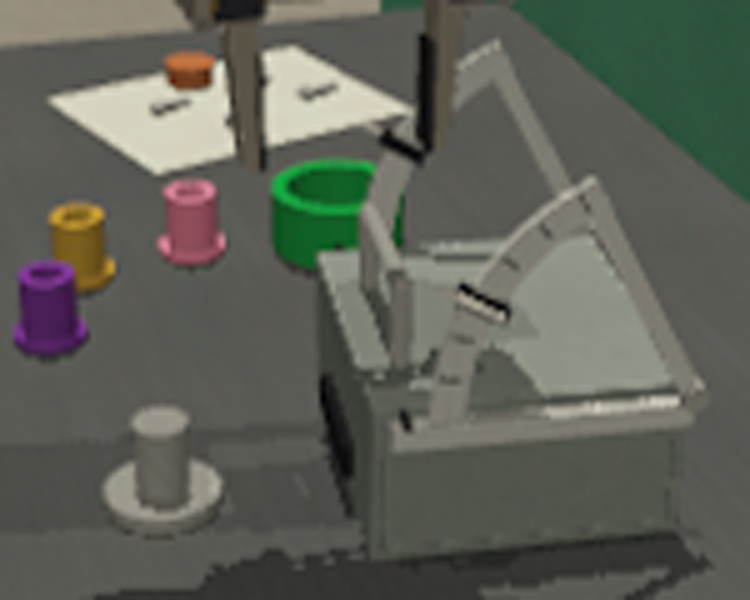

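```bash
cat > m2.py <<'E'
from h import *
for n in('scene','side'):
    c=load(n);P=cloud(c);F=P.reshape(-1,3)
    near=(F[:,0]>.48)&(F[:,0]<.85)&(np.abs(F[:,1])<.2)
    lid=F[near&(np.abs(F[:,2]-.098)<.006)]
    r=cv2.minAreaRect(lid[:,:2].astype(np.float32)*1000);print(n,'lid',len(lid),r,np.median(lid[:,2]))
    # flat-lid mask contour in the picture, quad corners cast onto z=.098
    ctr=np.median(lid[:,:2],0)
    b=F[near&(F[:,2]>.139)&(F[:,2]<.157)&(np.abs(F[:,1]-ctr[1])<.085)&(F[:,0]<ctr[0]-.03)]
    if len(b):
        v=cv2.fitLine(b[:,:2].astype(np.float32),cv2.DIST_HUBER,0,.001,.001).ravel()
        print(' bar n',len(b),b.mean(0).round(4),'dir',v[:2],'yaw',np.degrees(np.arctan2(-v[0],v[1]))%180,'y range',b[:,1].min(),b[:,1].max(), 'x',b[:,0].min(),b[:,0].max(),'zmax',b[:,2].max())
a=load('scene');s=load('side')
def pa(x,y):return (180+x/5,140+y/5)
def ps(x,y):return (170+x/5,130+y/5)
def tri(p,q):
    o1,d1,_=rays(a,[p]);o2,d2,_=rays(s,[q]);d1=d1[0];d2=d2[0]
    t=np.linalg.lstsq(np.c_[d1,-d2],o2-o1,rcond=None)[0]
    x=o1+t[0]*d1;y=o2+t[1]*d2;return ((x+y)/2).round(4),np.linalg.norm(x-y).round(4)
print('bar R end',tri(pa(382,204),ps(402,270)),'bar L',tri(pa(460,305),ps(365,207)))
print('hinge L end scene z.094',plane(a,[pa(230,550)],.094).round(4),'hinge R scene',plane(a,[pa(86,275)],.094).round(4),'hinge R side',plane(s,[ps(694,388)],.094).round(4))
print('pointer L scene',plane(a,[pa(530,453)],.094).round(4),'pointer R side',plane(s,[ps(403,428)],.094).round(4))
E
python3 m2.py
```

```text
scene lid 2983 ((672.325927734375, 4.6401824951171875), (236.16407775878906, 188.1798095703125), 81.9235610961914) 0.0983071701013084
 bar n 150 [0.6076 0.0221 0.1497] dir [0.12224297 0.9925002 ] yaw 172.97842 y range -0.03722454199580838 0.0704248397171483 x 0.5949707739991221 0.6174299099338967 zmax 0.1552481778669822
side lid 1573 ((667.9337768554688, 3.5413284301757812), (230.76576232910156, 186.38217163085938), 83.05718231201172) 0.09711483535896281
 bar n 130 [ 0.6031 -0.0368  0.148 ] dir [ 0.08583469 -0.9963094 ] yaw 4.9240265 y range -0.10596567541336288 0.060088225116237015 x 0.5885139271653208 0.6300724257016275 zmax 0.1560157637563207
bar R end (array([ 0.6007, -0.0213,  0.1479]), np.float64(0.0005)) bar L (array([0.6085, 0.0675, 0.1469]), np.float64(0.0028))
hinge L end scene z.094 [[0.7704 0.1025 0.094 ]] hinge R scene [[ 0.7423 -0.1163  0.094 ]] hinge R side [[ 0.7456 -0.1063  0.094 ]]
pointer L scene [[0.6104 0.1327 0.094 ]] pointer R side [[ 0.5762 -0.0999  0.094 ]]
```

```bash
cat > m3.py <<'E'
from h import *
yaw=np.radians(-7.3);X=np.array([np.cos(yaw),np.sin(yaw),0]);Y=np.array([-X[1],X[0],0]);H=np.array([.757,-.006,.094])
def onside(c,uv,y):
    o,d,_=rays(c,uv);t=((y-(o-H)@Y)/(d@Y))[:,None];p=o+d*t-H
    r=-(p@X);z=p[:,2];return np.c_[np.hypot(r,z)*1000,np.degrees(np.arctan2(z,r))].round(1)
a=load('scene');s=load('side')
pa=lambda l:[(180+x/5,140+y/5) for x,y in l]
ps=lambda l:[(170+x/5,130+y/5) for x,y in l]
if __name__=='__main__':
    for y in(.106,.112): print('L scene fin in, out, mid; pointer tip; hinge; tick row',onside(a,pa([(447,402),(515,353),(480,377),(530,453),(230,550),(353,335),(398,340),(432,354),(478,405),(483,430)]),y).tolist())
    for y in(-.106,-.112): print('R side fin in,out; pointer; hinge; ticks',onside(s,ps([(508,315),(462,289),(485,302),(403,428),(694,388),(590,206),(547,232),(512,264),(462,339),(451,379)]),y).tolist())
E
python3 m3.py
```

```text
L scene fin in, out, mid; pointer tip; hinge; tick row [[129.5, 20.9], [170.7, 21.9], [149.8, 21.8], [172.1, -5.8], [4.6, -71.1], [135.2, 58.1], [138.5, 47.1], [140.2, 36.8], [143.1, 14.4], [142.9, 6.0]]
L scene fin in, out, mid; pointer tip; hinge; tick row [[129.3, 24.4], [170.2, 24.6], [149.5, 24.8], [167.7, -3.2], [3.6, 95.4], [139.5, 60.4], [141.6, 49.8], [142.0, 39.7], [141.8, 17.6], [140.5, 9.3]]
R side fin in,out; pointer; hinge; ticks [[123.8, 28.0], [154.8, 29.3], [139.4, 28.7], [165.4, -2.1], [3.1, 79.6], [136.6, 60.2], [138.8, 49.4], [139.8, 39.1], [141.7, 18.8], [141.1, 8.9]]
R side fin in,out; pointer; hinge; ticks [[126.8, 28.9], [157.6, 30.0], [142.3, 29.5], [166.6, -0.9], [7.3, 66.0], [140.0, 60.1], [142.1, 49.6], [143.0, 39.6], [144.2, 19.9], [143.1, 10.2]]
```

Bushing is at about (.472,.321), the post at about (.468,.011), and the bar at about (.604,.018) with a yaw of −7.3°. The mark is at about 29°. I'll move above the bushing with the jaw axis at −50°, clear of both decoys.

Call:
send_rows(commands=[[1, [-0.02, -0.06, 0], 0.17], [1, [-0.04, -0.12, 0], 0.34], [1, [-0.06, -0.18, 0], 0.51], [1, [-0.08, -0.24, 0], 0.68], [1, [-0.1, -0.3, 0], 0.85], [1, [-0.103, -0.321, 0.04], 0.87], [1, [-0.103, -0.321, 0.06], 0.87], [1, [-0.103, -0.321, 0.06], 0.87], [1, [-0.103, -0.321, 0.06], 0.87]])

```text
time_s: 1.23
ee_pos: [0.472, 0.321, 0.155]
tcp_rot: [[0.644, -0.765, -0.0], [-0.765, -0.644, 0.001], [-0.001, -0.0, -1.0]]
contact_force: [0.8, 0.4, 0.9]
gripper_width: 0.0918
```

```bash
cat > m4.py <<'E'
from h import *
c=shot('wrist');o=get_obs();print(o['time_s'],o['ee_pos'].round(4) if hasattr(o['ee_pos'],'round') else o['ee_pos'],np.array(o['tcp_rot']).round(3).tolist(),np.array(o['contact_force']).round(2))
cv2.imwrite('pics/wrist1.png',c['color'])
m=cv2.inRange(cv2.cvtColor(c['color'],cv2.COLOR_BGR2HSV),(15,90,40),(32,255,255))
k,l,st,ce=cv2.connectedComponentsWithStats(m)
for i in range(1,k):
    if st[i,4]<200: continue
    mi=(l==i).astype(np.uint8);print(st[i],ce[i].round(1))
    cs,h=cv2.findContours(mi,cv2.RETR_CCOMP,cv2.CHAIN_APPROX_NONE)
    for q,hh in zip(cs,h[0]):
        if len(q)<20: continue
        pts=q.reshape(-1,2)
        z=.05 if hh[3]>=0 else .008
        w=plane(c,pts,z);ce2,r=cv2.minEnclosingCircle((w[:,:2]*1000).astype(np.float32));e=cv2.fitEllipse((w[:,:2]*1000).astype(np.float32))
        print('hole' if hh[3]>=0 else 'outer',len(pts),'mincirc',np.round(ce2,1),round(r,1),'ell',np.round(e[0],1),np.round(e[1],1))
E
python3 m4.py
```

```text
1.275 [0.4724 0.321  0.1554] [[0.644, -0.765, 0.0], [-0.765, -0.644, 0.001], [-0.001, -0.001, -1.0]] [0.97 0.75 0.32]
[ 227  163   44   51 1632] [248.4 187.3]
outer 134 mincirc [471.3 321.5] 29.3 ell [471.7 322. ] [48.4 58.1]
hole 36 mincirc [479.2 328. ] 8.4 ell [479.1 327.8] [ 9.9 15.7]
[ 60 289  33  55 893] [ 72.4 315.9]
outer 156 mincirc [182.4 385.8] 50.4 ell [182.4 386.1] [40.2 95.3]
[406 289  34  55 901] [425.8 316. ]
outer 157 mincirc [486.7  25.1] 50.6 ell [486.6  25.4] [40.5 94.8]
[ 228  350  284   25 2474] [389.8 364.8]
outer 585 mincirc [384.2   4.2] 216.2 ell [475.2 -87.5] [ 23.3 621.5]
```

View pics/wrist1.png

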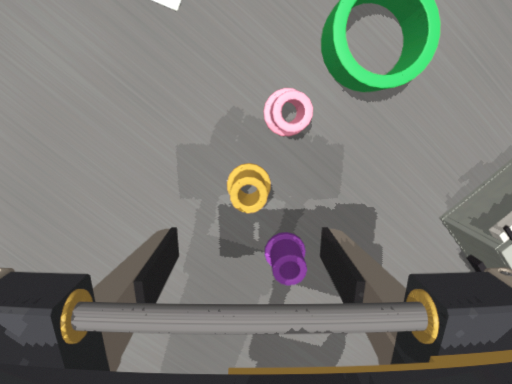

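The wrist view shows the brass bushing at (248,187), the pink decoy at (288,112), the purple one at (288,262), and the fingertips at (178,230) and (322,228). I'll refine the centre with depth and the rim.

```bash
cat > m5.py <<'E'
from h import *
c=load('wrist');P=cloud(c);print(c['pose'].round(3).tolist(),c['fx'],float(c['k1']))
W=P[155:220,220:280];d=c['depth'][155:220,220:280]
z=W[...,2];m=cv2.inRange(cv2.cvtColor(c['color'],cv2.COLOR_BGR2HSV),(15,90,40),(32,255,255))[155:220,220:280]>0
for lo,hi in((.044,.056),(.004,.012)):
    s=m&(z>lo)&(z<hi);q=W[s];ce,r=cv2.minEnclosingCircle((q[:,:2]*1000).astype(np.float32))
    v,u=np.nonzero(s);print(lo,s.sum(),'mean',q.mean(0).round(4),'circ',np.round(ce,1),round(r,1),'px',u.min()+220,u.max()+220,v.min()+155,v.max()+155)
print('floor z',np.nanmedian(P[100:140,180:220,2]), 'top hist',np.histogram(z[m],bins=np.arange(-.01,.07,.005)))
# rays: top rim and flange extreme pixels
print(plane(c,[(248.5,196)],.05),plane(c,[(248.5,186)],.008))
R=c['pose'][:3,:3];t=c['pose'][:3,3]
for p in([.4724,.321,.05],[.4724,.321,.008],[.4724,.321,.155]):
    k=R.T@(np.array(p)-t);x=k[:2]/k[2];x=x*(1+float(c['k1'])*(x@x));print(p,x*[c['fx'],c['fy']]+[c['cx'],c['cy']])
E
python3 m5.py; python3 -c "
import cv2;a=cv2.imread('pics/wrist1.png')[150:230,205:305];cv2.imwrite('pics/wcrop.png',cv2.resize(a,None,fx=6,fy=6,interpolation=cv2.INTER_NEAREST))"
```

```text
[[0.644, -0.736, -0.21, 0.532], [-0.765, -0.62, -0.175, 0.371], [-0.001, 0.273, -0.962, 0.326], [0.0, 0.0, 0.0, 1.0]] 288.25856178303417 -0.06836147822398585
0.044 773 mean [0.4751 0.3243 0.0499] circ [474.7 323.9] 18.9 px 230 267 176 212
0.004 433 mean [0.483  0.3306 0.0083] circ [474.7 324. ] 24.7 px 228 270 163 195
floor z 0.0006181774377030103 top hist (array([  0,  13,  66, 402,  52,  52,  51,  52,  54,  59,  69, 295, 462,
         0,   0]), array([-0.01 , -0.005,  0.   ,  0.005,  0.01 ,  0.015,  0.02 ,  0.025,
        0.03 ,  0.035,  0.04 ,  0.045,  0.05 ,  0.055,  0.06 ,  0.065]))
[[0.47343721 0.32315299 0.05      ]] [[0.47352539 0.3233949  0.008     ]]
[0.4724, 0.321, 0.05] [249.48687669 198.11685337]
[0.4724, 0.321, 0.008] [249.47801329 188.06444047]
[0.4724, 0.321, 0.155] [249.52498195 242.35817629]
```

View pics/wcrop.png

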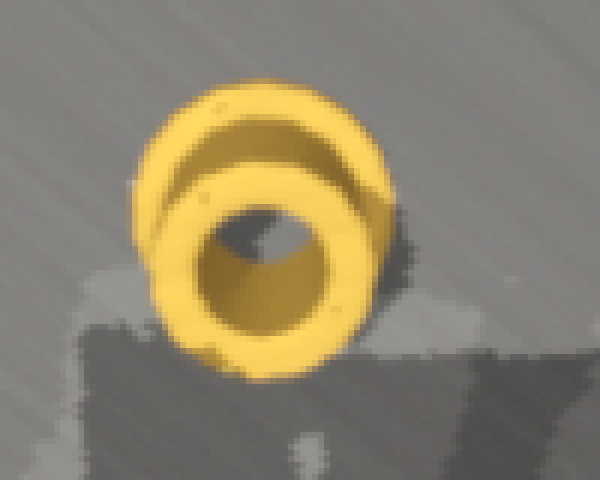

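Rim and flange both give the centre at (.4745,.324) with the right radii. Descending to grasp.

Call:
send_rows(commands=[[1, [-0.001, -0.0035, 0.04], 0], [1, [-0.001, -0.0035, 0.08], 0], [1, [-0.001, -0.0035, 0.115], 0], [1, [-0.001, -0.0035, 0.135], 0], [1, [-0.001, -0.0035, 0.138], 0], [1, [-0.001, -0.0035, 0.138], 0], [0, [-0.001, -0.0035, 0.138], 0], [-0.3, [-0.001, -0.0035, 0.138], 0], [-0.3, [-0.001, -0.0035, 0.138], 0], [-0.6, [-0.001, -0.0035, 0.138], 0], [-0.6, [-0.001, -0.0035, 0.138], 0], [-0.6, [-0.001, -0.0035, 0.138], 0], [-0.6, [-0.001, -0.0035, 0.138], 0]], squeeze=20)

```text
time_s: 2.9
ee_pos: [0.4744, 0.3242, 0.0173]
tcp_rot: [[0.644, -0.765, 0.0], [-0.765, -0.644, 0.001], [-0.001, -0.001, -1.0]]
contact_force: [-0.2, 0.3, 1.3]
gripper_width: 0.0371
```

Call:
send_rows(commands=[[-0.6, [0, 0, -0.02], 0], [-0.6, [0, 0, -0.06], 0], [-0.6, [0, 0, -0.105], 0], [-0.6, [0.01, 0.011, -0.14], 0], [-0.6, [0.03, 0.033, -0.153], 0], [-0.6, [0.06, 0.065, -0.153], 0], [-0.6, [0.09, 0.098, -0.153], 0], [-0.6, [0.12, 0.13, -0.153], 0], [-0.6, [0.15, 0.163, -0.153], 0], [-0.6, [0.18, 0.196, -0.153], 0], [-0.6, [0.205, 0.223, -0.153], 0], [-0.6, [0.225, 0.245, -0.153], 0], [-0.6, [0.236, 0.256, -0.153], 0], [-0.6, [0.236, 0.256, -0.153], 0], [-0.6, [0.236, 0.256, -0.153], 0]])

```text
time_s: 4.78
ee_pos: [0.4306, -0.0206, 0.17]
tcp_rot: [[0.645, -0.764, 0.0], [-0.764, -0.645, 0.002], [-0.001, -0.001, -1.0]]
contact_force: [0.7, -0.9, -3.0]
gripper_width: 0.0367
```

```bash
cat > m6.py <<'E'
from h import *
c=shot('wrist');o=get_obs();E=np.array(o['ee_pos']);print(o['time_s'],E.round(4),np.array(o['tcp_rot']).round(3).tolist(),o['gripper_width'],np.array(o['contact_force']).round(2))
cv2.imwrite('pics/wrist2.png',c['color'])
P=cloud(c);W=P.reshape(-1,3)
m=cv2.inRange(cv2.cvtColor(c['color'],cv2.COLOR_BGR2HSV),(15,90,40),(32,255,255)).ravel()>0
D=np.linalg.norm(W[:,:2]-E[:2],axis=1)
b=m&(D<.035);print('held z range',np.nanpercentile(W[b,2],[1,99]).round(4))
zt=np.nanpercentile(W[b,2],99)
def mc(s,n):
    q=W[s];ce,r=cv2.minEnclosingCircle((q[:,:2]*1000).astype(np.float32));print(n,s.sum(),np.round(ce,1),round(r,1),'mean',q.mean(0).round(4))
mc(b&(W[:,2]>zt-.006),'held top'); mc(b&(W[:,2]>zt-.048)&(W[:,2]<zt-.038),'flange')
N=np.hypot(W[:,0]-.468,W[:,1]-.011)
mc((N<.03)&(np.abs(W[:,2]-.055)<.005)&~m,'post top')
mc((N<.045)&(np.abs(W[:,2]-.010)<.004),'post foot')
E
python3 m6.py
```

```text
4.825 [ 0.4306 -0.0205  0.17  ] [[0.645, -0.764, 0.0], [-0.764, -0.645, 0.002], [-0.001, -0.001, -1.0]] 0.037149612719137914 [-0.8  -1.36 -2.95]
held z range [0.1585 0.2915]
held top 1032 [444.1  -8.9] 30.0 mean [ 0.4452 -0.0084  0.2869]
flange 4 [439.8 -12.9] 27.2 mean [ 0.44   -0.0127  0.2469]
post top 821 [469.6  12.9] 16.0 mean [0.4694 0.0133 0.0555]
post foot 1900 [468.9  13.1] 33.7 mean [0.4707 0.0144 0.0113]
```

View pics/wrist2.png

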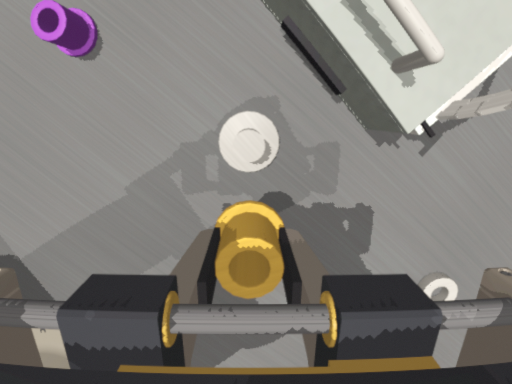

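The held bushing is at (249,250) and the post top at (249,145), giving a post centre of (.4693,.013) with the right radii. Next I check the bushing in the hand.

```bash
cat >> m6.py <<'E'
print('--')
b=b&(W[:,2]<.215)&(D<.03)
mc(b&(np.abs(W[:,2]-.2027)<.004),'held top'); mc(b&(np.abs(W[:,2]-.1607)<.003),'flange')
E
sed -i "s/c=shot('wrist')/c=load('wrist')/" m6.py; python3 m6.py | sed '1,/--/d'
```

```text
held top 2482 [430.1 -20.8] 19.5 mean [ 0.4315 -0.0196  0.2027]
flange 900 [436.5 -15.5] 22.9 mean [ 0.4422 -0.0108  0.161 ]
```

Call:
send_rows(commands=[[-0.6, [-0.0006, -0.02, 0.0], 0], [-0.6, [-0.0006, -0.045, 0.0], 0], [-0.6, [-0.0006, -0.0515, 0.01], 0], [-0.6, [-0.0006, -0.0515, 0.03], 0], [-0.6, [-0.0006, -0.0515, 0.055], 0], [-0.6, [-0.0006, -0.0515, 0.075], 0], [-0.6, [-0.0006, -0.0515, 0.087], 0], [-0.6, [-0.0006, -0.0515, 0.09], 0], [-0.6, [-0.0006, -0.0515, 0.09], 0], [-0.6, [-0.0006, -0.0515, 0.09], 0]])

```text
time_s: 6.08
ee_pos: [0.4703, 0.0132, 0.0809]
tcp_rot: [[0.645, -0.764, 0.002], [-0.764, -0.645, 0.001], [0.0, -0.002, -1.0]]
contact_force: [-0.1, 0.3, -2.9]
gripper_width: 0.0368
```

```bash
cat > m7.py <<'E'
from h import *
c=shot('side');s=shot('scene');o=get_obs();E=np.array(o['ee_pos']);print(o['time_s'],E.round(4),o['gripper_width'],np.array(o['contact_force']).round(2))
i1=cv2.resize(c['color'][150:250,150:250],None,fx=4,fy=4,interpolation=cv2.INTER_CUBIC)
i2=cv2.resize(s['color'][150:250,250:350],None,fx=4,fy=4,interpolation=cv2.INTER_CUBIC)
cv2.imwrite('pics/place.png',np.hstack([i1,i2]))
E
python3 m7.py
```

```text
6.175 [0.4701 0.0132 0.0807] 0.03666986952841628 [ 0.18  0.05 -3.12]
```

View pics/place.png

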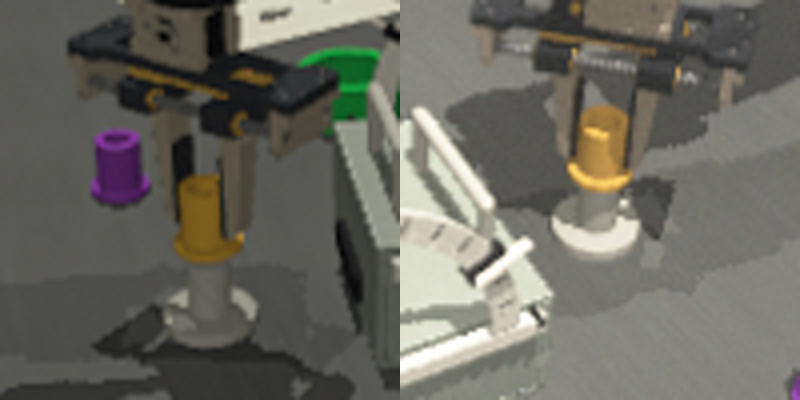

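Both views show the flange centred over the shaft: 209 vs 210 px in side, 600 vs 599 px in scene. Lowering slowly.

Call:
send_rows(commands=[[-0.6, [0, 0, 0.002], 0], [-0.6, [0, 0, 0.004], 0], [-0.6, [0, 0, 0.006], 0], [-0.6, [0, 0, 0.007], 0], [-0.6, [0, 0, 0.0078], 0], [-0.6, [0, 0, 0.0078], 0], [-0.6, [0, 0, 0.0078], 0]])

```text
time_s: 7.05
ee_pos: [0.4702, 0.0132, 0.073]
tcp_rot: [[0.645, -0.764, 0.002], [-0.764, -0.645, 0.001], [0.0, -0.002, -1.0]]
contact_force: [-0.1, -0.7, -3.4]
gripper_width: 0.037
```

Call:
send_rows(commands=[[-0.6, [0, 0, 0.0005], 0], [-0.6, [0, 0, 0.001], 0], [-0.6, [0, 0, 0.0012], 0], [-0.6, [0, 0, 0.0012], 0], [-0.6, [0, 0, 0.0012], 0]])

```text
time_s: 7.68
ee_pos: [0.4704, 0.0132, 0.0723]
tcp_rot: [[0.645, -0.764, 0.002], [-0.764, -0.645, 0.001], [0.0, -0.002, -1.0]]
contact_force: [-3.2, 0.9, 5.7]
gripper_width: 0.0365
```

Contact: the force rose by about 9 N. I'll relax and open slowly.

Call:
send_rows(commands=[[-0.25, [0, 0, -0.0003], 0], [-0.1, [0, 0, -0.0003], 0], [0.0, [0, 0, -0.0003], 0], [0.2, [0, 0, -0.0003], 0], [0.4, [0, 0, -0.0003], 0], [0.4, [0, 0, -0.0003], 0], [0.4, [0, 0, -0.02], 0], [0.4, [0, 0, -0.05], 0], [0.4, [0, 0, -0.09], 0], [0.4, [0, 0, -0.13], 0], [0.4, [0, 0.03, -0.16], 0], [0.4, [0, 0.05, -0.165], 0], [0.4, [0, 0.05, -0.165], 0], [0.4, [0, 0.05, -0.165], 0]], squeeze=5)

```text
time_s: 9.43
ee_pos: [0.4319, -0.0189, 0.2366]
tcp_rot: [[0.645, -0.764, 0.001], [-0.764, -0.645, 0.002], [-0.001, -0.002, -1.0]]
contact_force: [0.4, 0.6, -0.3]
gripper_width: 0.0646
```

```bash
cat > m8.py <<'E'
from h import *
c=shot('wrist');a=shot('scene');b=shot('side');o=get_obs();E=np.array(o['ee_pos']);print(o['time_s'],E.round(4),np.array(o['tcp_rot']).round(3).tolist(),o['gripper_width'],np.array(o['contact_force']).round(2))
cv2.imwrite('pics/wrist3.png',c['color'])
def mc(W,s,n):
    q=W[s]
    if len(q)<5: print(n,'none');return
    ce,r=cv2.minEnclosingCircle((q[:,:2]*1000).astype(np.float32));print(n,s.sum(),np.round(ce,1),round(r,1),'z',q[:,2].mean().round(4))
for n,c in(('wrist',c),('scene',a),('side',b)):
    W=cloud(c).reshape(-1,3);N=np.hypot(W[:,0]-.469,W[:,1]-.013)<.06
    m=cv2.inRange(cv2.cvtColor(c['color'],cv2.COLOR_BGR2HSV),(15,90,40),(32,255,255)).ravel()>0
    mc(W,N&m&(np.abs(W[:,2]-.105)<.004),n+' top');mc(W,N&m&(np.abs(W[:,2]-.063)<.004),n+' flange');mc(W,N&(np.abs(W[:,2]-.010)<.004),n+' foot')
# bar in wrist view
W=cloud(load('wrist')).reshape(-1,3);q=W[(W[:,2]>.146)&(W[:,2]<.157)&(np.abs(W[:,0]-.604)<.03)&(np.abs(W[:,1]-.017)<.07)]
if len(q)>20:
    r=cv2.minAreaRect((q[:,:2]*1000).astype(np.float32));print('bar',len(q),r,q.mean(0).round(4),q[:,2].max())
E
python3 m8.py
```

```text
9.575 [ 0.4319 -0.0188  0.2365] [[0.646, -0.764, 0.001], [-0.764, -0.646, 0.002], [-0.001, -0.002, -1.0]] 0.06444215233068913 [-0.11 -0.23 -0.59]
wrist top 670 [470.2  13. ] 18.9 z 0.1052
wrist flange 333 [470.   12.9] 24.6 z 0.0632
wrist foot 535 [469.   13.1] 33.7 z 0.0108
scene top 75 [470.8  14.1] 20.2 z 0.1049
scene flange 64 [470.6  13.1] 24.8 z 0.0632
scene foot 189 [470.6  12.5] 35.8 z 0.011
side top 59 [466.1  10.2] 19.2 z 0.1037
side flange 67 [465.1   6.9] 24.7 z 0.0624
side foot 173 [465.2   9.5] 34.6 z 0.0101
bar 1505 ((602.75390625, 2.631145477294922), (85.08721160888672, 12.528027534484863), 82.80994415283203) [0.6014 0.0022 0.1508] 0.15452676340081617
```

View pics/wrist3.png

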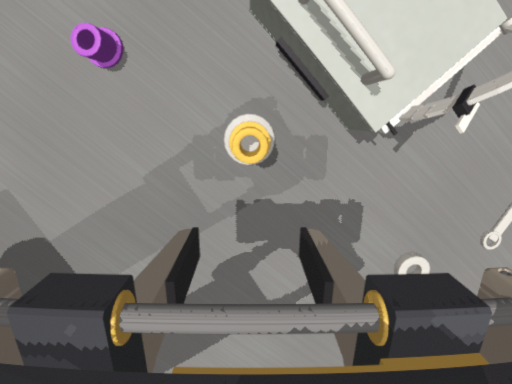

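Bushing is upright on the post within about 1 mm (the wrist view shows it at (249,143), concentric). The bar's yaw is confirmed at −7.2°. Next I go above the bar.

Call:
send_rows(commands=[[1, [0.01, -0.018, 0], -0.1], [1, [0.025, -0.046, 0], -0.25], [1, [0.042, -0.077, 0], -0.4], [1, [0.06, -0.11, 0], -0.56], [1, [0.075, -0.138, 0], -0.7], [1, [0.0838, -0.1532, 0], -0.742], [1, [0.0838, -0.1532, 0.0], -0.742], [1, [0.0838, -0.1532, 0.0], -0.742]])

```text
time_s: 10.58
ee_pos: [0.6024, 0.0163, 0.2361]
tcp_rot: [[0.992, -0.127, -0.001], [-0.127, -0.992, 0.002], [-0.001, -0.002, -1.0]]
contact_force: [-0.1, 0.3, -0.3]
gripper_width: 0.0919
```

```bash
python3 - <<'E'
from h import *
c=shot('wrist');o=get_obs();E=np.array(o['ee_pos']);print(o['time_s'],E.round(4),np.array(o['tcp_rot']).round(3).tolist(),o['gripper_width'],np.array(o['q']).round(1))
W=cloud(c).reshape(-1,3);q=W[(W[:,2]>.144)&(W[:,2]<.157)&(np.abs(W[:,0]-.604)<.03)&(np.abs(W[:,1]-.017)<.08)]
r=cv2.minAreaRect((q[:,:2]*1000).astype(np.float32));print('bar',len(q),r,q.mean(0).round(4),q[:,2].max(),q[:,1].min(),q[:,1].max())
E
```

```text
10.625 [0.6024 0.0163 0.2364] [[0.992, -0.127, -0.0], [-0.127, -0.992, 0.002], [-0.0, -0.002, -1.0]] 0.09187730507334445 [-10.   12.3  85.3   0.1  82.4  -2.7]
bar 1410 ((605.7860107421875, 16.410892486572266), (110.39274597167969, 11.447265625), 82.5250015258789) [0.606  0.0199 0.1509] 0.15385335501055009 -0.038599410278393725 0.07120885848736346
```

Call:
send_rows(commands=[[1, [0.003, 0, 0.03], 0], [1, [0.003, 0, 0.065], 0], [1, [0.003, 0, 0.095], 0], [1, [0.003, 0, 0.108], 0], [1, [0.003, 0, 0.109], 0], [1, [0.003, 0, 0.109], 0], [0, [0.003, 0, 0.109], 0], [-0.5, [0.003, 0, 0.109], 0], [-0.5, [0.003, 0, 0.109], 0], [-0.9, [0.003, 0, 0.109], 0], [-0.9, [0.003, 0, 0.109], 0], [-0.9, [0.003, 0, 0.109], 0], [-0.9, [0.003, 0, 0.109], 0], [-0.9, [0.003, 0, 0.109], 0]], squeeze=35)

```text
time_s: 12.38
ee_pos: [0.6053, 0.0161, 0.1273]
tcp_rot: [[0.992, -0.127, -0.0], [-0.127, -0.992, 0.002], [-0.0, -0.002, -1.0]]
contact_force: [-0.6, -0.2, 0.8]
gripper_width: 0.0141
```

Call:
send_rows(commands=[[-1, [0, 0, 0], 0], [-1, [0, 0, 0], 0], [-1, [0.001, 0, -0.003], 0], [-1, [0.0024, 0, -0.0065], 0], [-1, [0.0037, 0, -0.01], 0], [-1, [0.0051, 0, -0.0133], 0], [-1, [0.0051, 0, -0.0133], 0]])

```text
time_s: 13.25
ee_pos: [0.6093, 0.0156, 0.1403]
tcp_rot: [[0.992, -0.127, -0.003], [-0.127, -0.992, 0.002], [-0.004, -0.002, -1.0]]
contact_force: [-5.9, 0.2, -2.7]
gripper_width: 0.0109
```

Call:
send_rows(commands=[[-1, [0.004, 0, -0.0065], 0], [-1, [0.007, 0, -0.0128], 0], [-1, [0.0107, 0, -0.019], 0], [-1, [0.0144, 0, -0.0251], 0], [-1, [0.0186, 0, -0.031], 0], [-1, [0.0228, 0, -0.0366], 0], [-1, [0.0275, 0, -0.042], 0], [-1, [0.0322, 0, -0.0473], 0], [-1, [0.0355, 0, -0.0505], 0], [-1, [0.0383, 0, -0.0534], 0], [-1, [0.0383, 0, -0.0534], 0], [-1, [0.0383, 0, -0.0534], 0]])

```text
time_s: 14.75
ee_pos: [0.6445, 0.0109, 0.1945]
tcp_rot: [[0.992, -0.127, -0.011], [-0.127, -0.992, 0.003], [-0.011, -0.001, -1.0]]
contact_force: [-16.1, 1.3, 6.4]
gripper_width: 0.0107
```

```bash
python3 - <<'E'
from h import *
a=shot('scene');s=shot('side');o=get_obs();print(o['time_s'],np.array(o['ee_pos']).round(4),o['gripper_width'],np.array(o['contact_force']).round(2),np.array(o['joint_velocities']).round(2))
i1=cv2.resize(a['color'][165:255,210:310],None,fx=4,fy=4,interpolation=cv2.INTER_CUBIC);i2=cv2.resize(s['color'][130:230,225:325],None,fx=4,fy=4,interpolation=cv2.INTER_CUBIC)
i1=cv2.copyMakeBorder(i1,0,40,0,0,cv2.BORDER_CONSTANT)
cv2.imwrite('pics/lift.png',np.hstack([i1,i2]))
E
```

```text
14.85 [0.6445 0.0109 0.1945] 0.010658352036909808 [-16.81   0.04   6.51] [-0.05 -0.    0.06 -0.06  0.03  0.02]
```

View pics/lift.png

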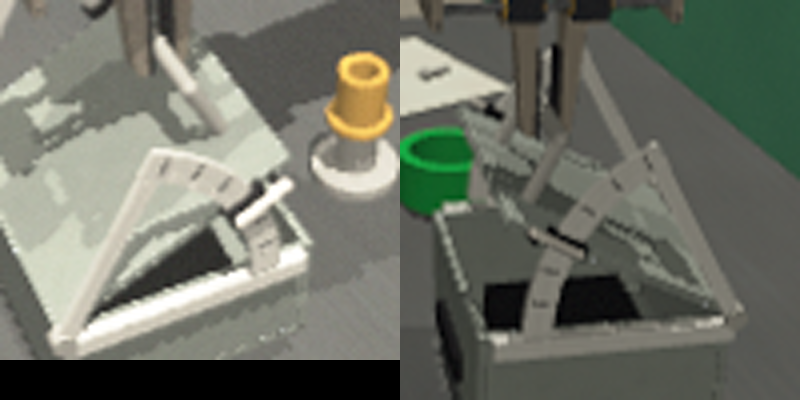

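The scene half shows the left mark fin at (262,202) with the pointer close behind it. The side half shows the right mark at (560,240). I'll measure the lid angle by fitting a plane to its face.

```bash
cat > m9.py <<'E'
from h import *
import sys
if len(sys.argv)>1: shot('scene');shot('side')
yaw=np.radians(-7.3);X=np.array([np.cos(yaw),np.sin(yaw),0]);Y=np.array([-X[1],X[0],0]);H=np.array([.757,-.006,.094])
for n in('scene','side'):
    c=load(n);W=cloud(c).reshape(-1,3)-H;r=-(W@X);y=W@Y;z=W[:,2]
    th=np.radians(28);d=-r*np.sin(th)+z*np.cos(th) # height over nominal lid
    L=r*np.cos(th)+z*np.sin(th)
    s=(np.abs(d-.004)<.012)&(np.abs(y)<.09)&(L>.02)&(L<.14)
    for _ in range(5):
        A=np.c_[r[s],y[s],np.ones(s.sum())];k=np.linalg.lstsq(A,z[s],rcond=None)[0]
        e=z-(np.c_[r,y,np.ones(len(r))]@k);s=(np.abs(e)<.003)&(np.abs(y)<.09)&(L>.02)&(L<.14)
    print(n,s.sum(),'lid deg',np.degrees(np.arctan(k[0])).round(2),'y slope',k[1].round(3),'off',k[2].round(4))
    # fins: bright cloud points of mark outside scale: |y|>.108, radius 125..175
    R=np.hypot(r,z);a=np.degrees(np.arctan2(z,r))
    for sg in(1,-1):
        for lo,hi in((.109,.114),(.114,.130)):
          f=(sg*y>lo)&(sg*y<hi)&(R>.155)&(R<.182)&(a>8)&(a<60)
          if f.sum()>3: print('  mark side',sg,lo,f.sum(),'ang',np.median(a[f]).round(1),np.percentile(a[f],[5,95]).round(1),'R',R[f].mean().round(3),'y',y[f].mean().round(3))
o=get_obs();print(np.array(o['ee_pos']).round(4),np.array(o['contact_force']).round(1))
E
python3 m9.py
```

```text
scene 1861 lid deg 26.83 y slope -0.0 off 0.0059
  mark side 1 0.114 20 ang 29.9 [29.1 30.8] R 0.162 y 0.119
side 497 lid deg 26.94 y slope 0.001 off 0.0028
  mark side 1 0.109 5 ang 29.1 [27.8 30. ] R 0.16 y 0.113
  mark side 1 0.114 6 ang 28.7 [27.2 29.2] R 0.165 y 0.118
  mark side -1 0.114 19 ang 28.9 [26.4 29.7] R 0.163 y -0.119
[0.6445 0.0109 0.1945] [-16.8   0.    6.5]
```

Call:
send_rows(commands=[[-1, [0.001, 0, -0.001], 0], [-1, [0.002, 0, -0.0025], 0], [-1, [0.0035, 0, -0.004], 0], [-1, [0.0045, 0, -0.0055], 0], [-1, [0.0045, 0, -0.0055], 0], [-1, [0.0045, 0, -0.0055], 0], [-1, [0.0045, 0, -0.0055], 0]])

```text
time_s: 15.72
ee_pos: [0.6493, 0.0103, 0.1996]
tcp_rot: [[0.992, -0.127, -0.01], [-0.127, -0.992, 0.002], [-0.011, -0.001, -1.0]]
contact_force: [0.1, -0.9, -11.9]
gripper_width: 0.0111
```

```bash
python3 m9.py 1
```

```text
scene 1874 lid deg 29.24 y slope 0.002 off 0.006
  mark side 1 0.114 20 ang 30.1 [29.2 30.6] R 0.162 y 0.119
side 455 lid deg 29.34 y slope -0.0 off 0.0029
  mark side -1 0.109 5 ang 29.4 [28.8 29.6] R 0.163 y -0.112
  mark side -1 0.114 13 ang 29.0 [27.8 29.9] R 0.164 y -0.119
[0.6493 0.0103 0.1996] [  0.8  -0.8 -12.9]
```

Lid is at 29.3° and the mark at 29.0–30.1°. A final visual and stillness check comes next.

```bash
sed 's/wrist3/wrist4/' m8.py > m10.py; python3 m10.py; python3 m9.py 1 | grep -E "lid|\["; python3 - <<'E'
from h import *
a=load('scene');s=load('side')
i1=cv2.resize(a['color'][165:255,210:310],None,fx=4,fy=4,interpolation=cv2.INTER_CUBIC);i2=cv2.resize(s['color'][130:220,225:325],None,fx=4,fy=4,interpolation=cv2.INTER_CUBIC)
cv2.imwrite('pics/final.png',np.hstack([i1,i2]))
E
```

```text
15.975 [0.6493 0.0103 0.1996] [[0.992, -0.127, -0.01], [-0.127, -0.992, 0.002], [-0.011, -0.001, -1.0]] 0.010852016942427493 [  1.3   -1.3  -12.31]
wrist top 733 [470.3  13.5] 19.3 z 0.1048
wrist flange 502 [470.8  13.4] 25.2 z 0.0632
wrist foot 1087 [469.6  13.7] 34.3 z 0.0111
scene top 71 [471.3  11.9] 19.8 z 0.1051
scene flange 70 [470.9  13.8] 25.1 z 0.063
scene foot 185 [468.8  11.7] 35.1 z 0.0108
side top 59 [466.   11.7] 20.6 z 0.1037
side flange 69 [463.7   7.5] 25.6 z 0.0625
side foot 172 [466.2   9.3] 35.4 z 0.0099
scene 1865 lid deg 29.19 y slope 0.0 off 0.0061
  mark side 1 0.114 21 ang 30.0 [29.5 31.1] R 0.162 y 0.119
side 460 lid deg 29.34 y slope -0.001 off 0.0028
  mark side -1 0.109 6 ang 29.3 [28.7 30.2] R 0.162 y -0.111
  mark side -1 0.114 15 ang 29.0 [27.9 29.8] R 0.163 y -0.12
[0.6493 0.0103 0.1996] [  2.7  -0.6 -13.9]
```

View pics/final.png

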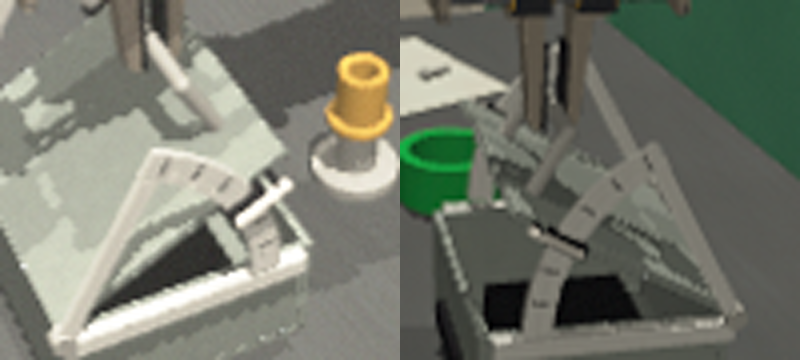

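The picture shows the pointer hidden in line with the fin, at (270,183) on the left and (545,232) on the right. The bushing is upright on the post and the lid is still.

```bash
python3 -c "
from rig import env
print(env.hand_in())"
```

```text
the job is handed in; nothing more can be done
None
```

I stood the brass bushing on the post, let go of it, then lifted the lid by its bar to the mark. I handed the job in at about 16 s, with the gripper still holding the lid. The hand-in reports no verdict, so these are my own last checks:

- **Bushing:** it is upright, with its axis about 1 mm from the post's in the wrist view. Its top is at 105 mm, which is right for a bushing seated on the 55 mm post. The scene view agrees to about 2–3 mm. The side view is coarser: 2–3 mm there too, and its few flange pixels sit lower.
- **Lid:** the plane fit gives 29.2–29.3°, and repeated readings match, so it is still. I read the mark at 29.0–30.0°, inside the 4° tolerance. My first ray estimates of the mark spread more (27.8–30.9°).
- **Grip:** the fingers hold the bar with about 12–14 N of downward pull on the tool. That is more than the 4–8 N stated.
- **During the lift:** I saw about 17 N of sideways force partway up and relieved it before the final position.
- **Mark and bystanders:** I did not measure the bearing, tape roll or wrench again at the end, but the arm never worked near them. The mark read the same angle before and after the last adjustment.

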